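# Close and clamp the load-lock lid

## Task

Close up the load-lock: lower the lid gently until it is fully down on its seal, then swing the clamp handle from its parked place over the wedge keeper on the lid until the clamp rides over the crest and drops home into the notch. Do not force the clamp, leave the other things on the bench where they are, and let go at the end.

Things in the scene. Friction and masses are not known exactly. Their poses are not given: they have to be found in the camera images.
- chamber: Aluminium load-lock chamber, fixed to the bench, 240 deep (x) x 280 wide (y) mm, rim 100 mm above the bench. Origin under its centre on the bench; its -x side (yaw within 0.25 rad of the world's) is the front, z up. The lid's hinge axis runs along its y at the far top rim, 120 mm behind the centre, 100 mm up. A gate valve stands on its far side, small ports on its left and right sides.
- lid (a joint): Lid angle in rad: 0 = shut flat on the rim, grows as its front edge rises (starts 0.45 to 0.75). The lid is a 12 mm aluminium plate 240 x 280 mm with a square window, about 0.9 kg; the hinge is stiff: the lid stays where it is left and needs a few newtons at the front to go down.
- lid_handle (a point): Middle of the lid's steel bar handle: round bar 12 mm thick, 90 mm long along the chamber's y, centre line 35 mm above the lid. Lid shut: 95 mm in front of and 60 mm left (+y) of the chamber's centre, 147 mm above the bench. It turns with the lid about the hinge (215 mm in front of the axis and 47 mm above it when shut).
- clamp_axis (a point): On the upright turning axis of the swing clamp, at the height of its lever arm (145 mm above the bench): 135 mm in front of and 50 mm to the right (-y) of the chamber's centre, on an ear of the chamber's front. Its axes are the chamber's.
- clamp (a joint): Turn of the swing clamp in rad about its upright axis, anticlockwise from above. 0 = lever along the chamber's front rim, pointing to its -y (parked; starts -0.06 to 0.06); 1.57 = lever pointing to the chamber's +x, straight over the lid. Home in the notch it stands between 1.38 and 1.76, by where the keeper sits. It stays where it is left.
- clamp_nose (a point): Lower end of the clamp's nose, a round-edged steel bar 9 mm thick and 19 mm long under the lever, its middle 75 mm from the axis; about 2 mm above the shut lid when the lever is lowest. Climbing the ramp takes about 10 N sideways at the knob (more if the fingers drag on it); this falls off at the crest, and rises steeply once the nose is in the notch and meets the stop.
- keeper_place (a point): Point on the lid's top 75 mm from the clamp axis: nominal middle of the notch. The steel keeper, 36 mm wide, has along the chamber's +y a ramp (36 mm, rising 9 mm), a 6 mm crest, a notch 12 mm long and 6 mm deep, a tall end stop. It is screwed on through slots: the true notch is up to 12 mm to either y side, found by feel. Over 60 N between nose and keeper spoils it (about 25 N at the knob).
- clamp_arm (a joint): Rise of the clamp's lever along its axis in m: 0 = lowest, as parked; a spring pushes it down (8 N, and 0.8 N more per mm). About 0.008 on the crest, 0.002 with the nose in the notch. Lever and knob rise and fall with it and must be left free to: held down while the nose climbs, the nose jams on the ramp.
- clamp_knob (a point): Centre of the upright black knob at the end of the clamp lever, 125 mm from the clamp's axis: 24 mm diameter, 45 mm tall, standing on the lever's top; its centre is 172 mm above the bench when parked, and it moves with the lever.
- cassette: Black wafer cassette with upright grey wafers, 124 x 140 x 100 mm, standing about 130 mm to the left of the chamber. Origin under its centre. To be left alone.
- shipper: Round single-wafer box, 120 mm diameter, 22 mm tall, white base and clear cover, lying to the right of the chamber. Origin under its centre. To be left alone.
- rinse: White rinse bottle, 56 mm diameter, 160 mm tall, standing in front of and to the left of the chamber. Origin under its centre. To be left alone.

How it is judged:
By the outcome, as a careful person would: the job done as asked, in the order asked, and still so for the second after the job is handed in, with the robot touching nothing.
It also fails if it takes over 72 s, if anything falls off the work surface, if the arm or the gripper's body presses on something with over 40 N, if the wrist force passes 120 N, or if a joint passes its speed limit or range.

## Robot

A 6-joint arm with a two-finger parallel gripper is mounted at the origin on the work surface. World frame = base frame: x ahead of the robot, y to its left, z up, the work surface at z = 0. Lengths are in m, angles in rad, forces in N, time in s.
With the tool pointing down it reaches from about 0.35 to 1 m from the base axis. Payload 7.1 kg.
Tool frame: the origin (TCP) lies between the finger pads; the fingertips stand 22 mm ahead of it and the grasp point (between the pads) lies 3 mm ahead of it; z points along the fingers, y is the line along which they close (so a half turn about z gives the same grasp; the last joint's range is limited). The gripper opens to 85 mm and grips with 20 to 120 N. Pads are 22 mm wide; open, the fingers measure 114 mm over their backs; the gripper's body (76 mm by 85 mm) begins 54 mm behind the grasp point. The pads swing forward as they close: fully open they stand 13 mm farther back than shut.
Start: joints at [1.19, 0.423, 1.63, -0, 1.089, -0.019], TCP at [0.221, 0.585, 0.253] pointing down, gripper open.
Joint ranges: [-3, 3], [-0.9, 2.11], [0.09, 2.58], [-1.31, 4.45], [0.11, 2.69], [-2.54, 2.54]. Speed limits (rad/s): [2.39, 2.39, 3.01, 3.14, 3.14, 3.14].

## Interface

Orientations are given as a rotation vector (axis times angle).
In Python, from rig import manip gives the robot as it stands. The module is installed in compiled form; this text tells all that it offers. Calls block until the motion is done:
- manip.move_to(position, orientation): joint-space move of the TCP to a pose.
- manip.servo_line(position, orientation=None, rate=0.15): straight line of the TCP; orientation=None keeps the orientation; rate is the mean speed in m/s.
- manip.set_joints(angles): joint-space move.
- manip.command_gripper(opening, f_grip=None): finger opening in m; f_grip is the grip in N (None keeps the last); returns when the fingers have stopped.
- manip.hold(seconds).
- manip.solve_ik(position, orientation): joint angles nearest the present ones, or None.
- manip.camera(name): name is "scene" or "top" or "wrist"; returns a dict with "image" (480x640x3 uint8, red, green, blue), "fx", "fy", "cx", "cy" (pixels), "cam_to_world" (4x4, takes a point from camera to world coordinates); the wrist camera has in their place "mount" (4x4, takes a point from camera to tool coordinates, whose origin is the TCP and whose axes are the flange's). Camera axes: x right, y down, z forward; pixel columns grow to the right and rows downward; lengths in m; the calibration is good to about 2 mm. A picture is of the moment at which its call begins: read the wrist's pose just before it. There is no depth.
A pose or a line that the arm cannot do raises manip.IKError and nothing moves.
- manip.sign_off(): hands the job in; it is judged then, once.
Readings, each from a call of its own:
- manip.get_time(): time.
- manip.get_joint_positions(): joint angles.
- manip.get_joint_vel(): joint speeds.
- manip.get_tau(): joint torques, N m.
- manip.get_position(): TCP position.
- manip.get_ee_rot(): TCP orientation.
- manip.get_contact_force(): force on the tool from outside, world axes, zero at the start.
- manip.get_torque(): the same for the moment, N m.
- manip.get_width(): finger opening in m.
- manip.get_grip_force(): force on a finger pad.
Only numpy, scipy, OpenCV 4.12 (cv2) and the standard library are available. Lean on these libraries where they do the work, as an engineer would, in place of code of your own. Each camera call takes 0.05 s, during which the arm holds its last target. There are 200 camera calls.

## Working session

There is one attempt and no reset: what is moved stays moved. The work goes in short steps, each a Python script; the robot and the scene stay as the last script left them, time stands still between calls to the robot, and variables do not carry over. Pictures are saved under pics/ and viewed, at most 10 in all, crops included, and the job is handed in when it is done.

```bash
mkdir -p pics; python3 - <<'E'
from rig import manip
import cv2, pickle
d={}
for n in ("scene","top"):
    c=manip.camera(n); d[n]=c
    cv2.imwrite(f"pics/{n}0.png",c["image"][:,:,::-1]); print(n,c["fx"],c["cx"],c["cy"],c["cam_to_world"].round(3).tolist())
pickle.dump(d,open("cams.pkl","wb"))
print(manip.get_position(),manip.get_ee_rot(),manip.get_time())
E
```

```text
scene 483.5687292894582 309.9969407498167 240.99305771204823 [[-0.846, -0.439, 0.303, 0.314], [-0.533, 0.697, -0.48, 0.555], [-0.001, -0.567, -0.823, 1.029], [0.0, 0.0, 0.0, 1.0]]
top 599.8617223180823 334.0663181439812 241.63971992316758 [[0.027, -0.98, 0.197, 0.396], [-0.999, -0.023, 0.024, 0.01], [-0.019, -0.198, -0.98, 1.264], [0.0, 0.0, 0.0, 1.0]]
[0.22099366 0.58411488 0.25261676] [-5.65149848e-01 -3.09004526e+00  2.17042026e-03] 0.1
```

View pics/scene0.png

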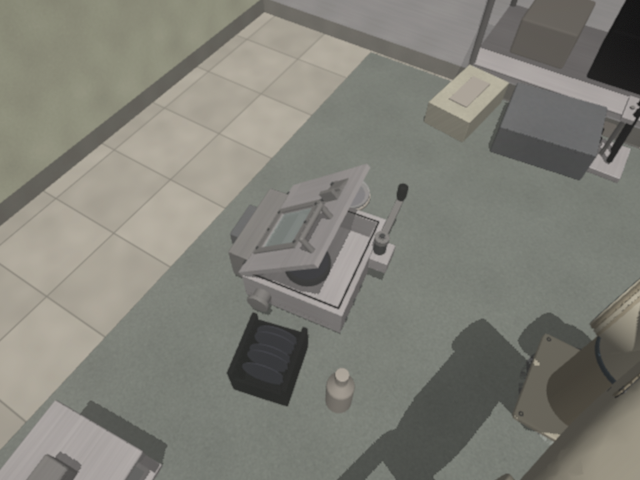

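View pics/top0.png

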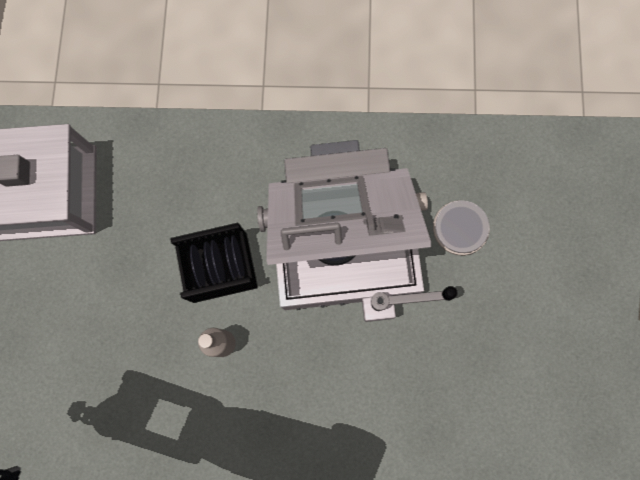

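The top view shows the clamp hub at about (380,300), the knob at (450,293), the front rim corners at (279,306) and (424,290), and the lid's handle from (286,238) to (339,232). The scene view agrees: rinse bottle at (340,390), cassette at (268,360), lid open. I'll zoom in on the top view.

```bash
python3 - <<'E'
import cv2,pickle
im=pickle.load(open("cams.pkl","rb"))["top"]["image"][160:340,250:490,::-1]
cv2.imwrite("pics/crop.png",cv2.resize(im,None,fx=3.3333,fy=3.3333,interpolation=cv2.INTER_CUBIC))
E
```

```text
(no output)
```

View pics/crop.png

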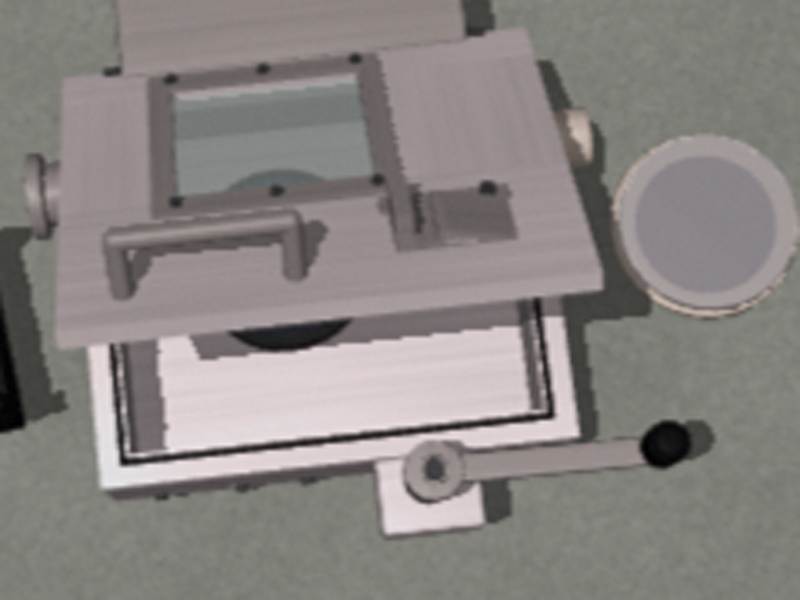

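The crop shows the rim's front corners at (102,488) and (578,437), the hub at (435,470), the knob at (668,440), and the handle bar from (108,238) to (298,216). The keeper's stop is near (400,215), with the ramp to its right.

```bash
cat > h.py <<'E'
import numpy as np, pickle, cv2
from scipy.spatial.transform import Rotation as R
def ray(c,u,v):
    T=c["cam_to_world"]; d=T[:3,:3]@np.array([(u-c["cx"])/c["fx"],(v-c["cy"])/c["fy"],1]); return T[:3,3],d
def onz(c,u,v,z):
    o,d=ray(c,u,v); return o+d*(z-o[2])/d[2]
E
python3 - <<'E'
from h import *
c=pickle.load(open("cams.pkl","rb"))["top"]
f=lambda u,v:(250+u*.3,160+v*.3)
a=onz(c,*f(102,488),.1);b=onz(c,*f(578,437),.1)
print("corners",a,b,np.linalg.norm(a-b)); yv=(a-b)/np.linalg.norm(a-b); yaw=np.arctan2(-yv[0],yv[1])
xv=np.array([np.cos(yaw),np.sin(yaw),0]); C=(a+b)/2+.12*xv; C[2]=0; print("yaw",yaw,"C",C)
ax=C-.135*xv-.05*yv; print("axis pred",ax,"hub z.16",onz(c,*f(435,470),.16))
im=c["image"][280:310,435:470].max(2)<60
v,u=np.nonzero(im);print("knob px",u.mean()+435,v.mean()+280,len(u)); k=onz(c,u.mean()+435,v.mean()+280,.18)
dk=k-ax; print("knob",k,np.hypot(*dk[:2]),"angle",np.arctan2(dk[1],dk[0])-yaw+np.pi/2)
H=C+.12*xv+[0,0,.1]
for p in ((108,238),(298,216),(203,227)):
    o,d=ray(c,*f(*p)); best=[]
    for q in np.linspace(.4,.8,401):
        r=np.array([-.215*np.cos(q)-.047*np.sin(q)*-1, .215*np.sin(q)+.047*np.cos(q)])
        P=H+xv*r[0]+[0,0,r[1]]; X=o+d*(P[2]-o[2])/d[2]; best.append((abs((X-P)@xv),q,(X-C)@yv,P+yv*((X-P)@yv)))
    print(min(best,key=lambda t:t[0]))
c2=pickle.load(open("cams.pkl","rb"))["scene"]
E
```

```text
corners [0.49900051 0.13788807 0.1       ] [ 0.53577485 -0.13850328  0.1       ] 0.27882706128261037
yaw 0.1322748200084764 C [0.63633941 0.01551913 0.        ]
axis pred [ 0.50911318 -0.05184917  0.        ] hub z.16 [ 0.50829859 -0.05220545  0.16      ]
knob px 449.62209302325584 292.9011627906977 172
knob [ 0.5240665  -0.17554031  0.18      ] 0.12459173446289018 angle -0.011966300321624157
(np.float64(8.881116995534658e-05), np.float64(0.71), np.float64(0.10820158798209263), array([0.60976557, 0.12113855, 0.27578727]))
(np.float64(6.363805848037904e-05), np.float64(0.7150000000000001), np.float64(0.011275248256465425), array([0.62342203, 0.02517506, 0.27644713]))
(np.float64(9.033586598809792e-05), np.float64(0.7130000000000001), np.float64(0.05972992861097264), array([0.61668181, 0.07315995, 0.27618371]))
```

```bash
cat >> h.py <<'E'
yaw=.1323; xv=np.array([np.cos(yaw),np.sin(yaw),0]); yv=np.array([-np.sin(yaw),np.cos(yaw),0]); Z=np.array([0,0,1.])
C=np.array([.6363,.0155,0]); AX=C-.135*xv-.05*yv
def ori(a):            # tool down, closing line at world angle a
    p=(a+np.pi/2)/2; return np.pi*np.array([np.cos(p),np.sin(p),0])
def bar(q):
    return C+.12*xv+.06*yv+xv*(-.215*np.cos(q)+.047*np.sin(q))+Z*(.1+.215*np.sin(q)+.047*np.cos(q))
E
python3 - <<'E'
from h import *
from rig import manip as m
T=.028; o=ori(yaw)
m.command_gripper(0.0,20)
p=m.get_position(); m.servo_line(p+[0,0,.12],rate=.2)
m.move_to(bar(.713)+Z*(T+.06),o); print("hover",m.get_time(),m.get_position(),m.get_contact_force().round(1),m.get_width())
m.servo_line(bar(.713)+Z*(T+.012),o,rate=.1)
h=.012
while m.get_contact_force()[2]<2 and h>-.012:
    h-=.002; m.servo_line(bar(.713)+Z*(T+h),o,rate=.04)
print("touch h",h,m.get_contact_force().round(1),m.get_time())
c=m.camera("wrist"); cv2.imwrite("pics/w1.png",c["image"][:,:,::-1])
E
```

```text
hover 3.925 [0.61648775 0.07433212 0.36421302] [-0.3  1.  -0.2] 4.311837545260842e-05
touch h -0.002 [-4.   0.1  4.4] 6.3083
```

View pics/w1.png

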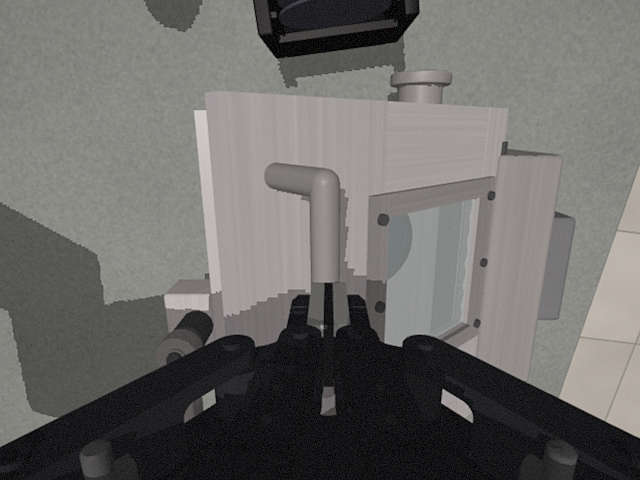

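The closed fingertips at (328,290) sit centred on the bar, which runs from (325,180) down to the tips. Touch was at the expected height, so I'll follow the arc down.

```bash
python3 - <<'E'
from h import *
from rig import manip as m
T=.028-.003; o=ori(yaw)
for q in np.arange(.69,-.001,-.0345):
    q=max(q,0); T2=.025
    m.servo_line(bar(q)+Z*T2,o,rate=.045); f=m.get_contact_force()
    print(round(q,2),f.round(1),round(m.get_time(),1))
    if f[2]>30 or np.hypot(f[0],f[1])>20: print("STOP");break
E
```

```text
0.69 [-5.6 -0.6  7.5] 6.6
0.66 [-2.5 -0.7  4.1] 7.0
0.62 [-1.2 -0.9  2.5] 7.3
0.59 [ 0.1 -0.8 -0.1] 7.6
0.55 [-0.4  0.9  0.7] 7.9
0.52 [0.1 0.  0.3] 8.2
0.48 [ 0.2  0.  -0. ] 8.5
0.45 [ 0.5 -0.6  0. ] 8.8
0.41 [-0.6 -0.3 -0.1] 9.2
0.38 [-0.6 -0.4 -0.2] 9.5
0.35 [0.1 0.3 0.1] 9.8
0.31 [-0.1 -0.4 -0.2] 10.1
0.28 [ 0.9 -0.4 -0.1] 10.4
0.24 [-0.4  0.9  0.1] 10.8
0.21 [0.1 0.2 0.3] 11.1
0.17 [ 0.8 -0.1 -0.2] 11.4
0.14 [ 0.1  0.3 -0.2] 11.7
0.1 [-0.1  0.1  0.5] 12.0
0.07 [-0.4  0.8  0. ] 12.3
0.03 [-0.4 -0.2 -0.1] 12.7
0.0 [-5.  -0.3 23.4] 13.0
```

```bash
python3 - <<'E'
from h import *
from rig import manip as m
print(m.get_position(),m.get_contact_force())
c=m.camera("top"); cv2.imwrite("pics/t2.png",cv2.resize(c["image"][140:340,240:490,::-1],None,fx=3,fy=3,interpolation=cv2.INTER_CUBIC))
E
```

```text
[0.53568082 0.06258563 0.17453086] [-5.03010921 -0.32456912 23.39609313]
```

View pics/t2.png

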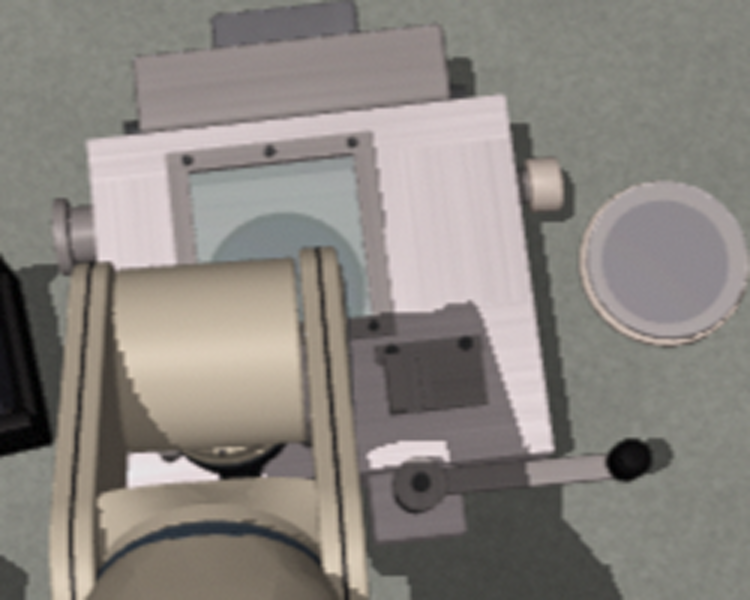

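The lid lies flat. The keeper is at crop (388–486, 340–412) with its stop on the left, and the knob is still at (630,460). Next I lift off and cage the knob loosely.

```bash
cat >> h.py <<'E'
def knob(th,r=.125):
    return AX+r*(np.sin(th)*xv-np.cos(th)*yv)
E
python3 - <<'E'
from h import *
from rig import manip as m
c=pickle.load(open("cams.pkl","rb"))["top"]
for p in ((486,373),(388,385)):
    X=onz(c,240+p[0]/3,140+p[1]/3,.112 if p[0]>400 else .125)-AX; print("keeper edge rel axis x,y",X@xv,X@yv)
p=m.get_position(); m.servo_line(p+[0,0,.10],rate=.15)
th=-.012; o=ori(yaw+th)
m.command_gripper(.046)
m.move_to(knob(th)+Z*.27,o); print(m.get_time(),m.get_width(),m.get_joint_positions().round(2))
m.servo_line(knob(th)+Z*.225,o,rate=.1)
z=.225
while z>.1845:
    z-=.008; m.servo_line(knob(th)+Z*z,o,rate=.06); f=m.get_contact_force()
    if np.linalg.norm(f)>4: print("contact",z,f);break
print(m.get_position(),m.get_contact_force().round(1),m.get_time())
c=m.camera("wrist"); cv2.imwrite("pics/w3.png",c["image"][:,:,::-1])
E
```

```text
keeper edge rel axis x,y 0.06989847481686909 -0.05349388049591082
keeper edge rel axis x,y 0.06696250088824326 0.011114433473293557
15.3 0.04591344788498929 [-0.34  0.3   1.78  0.    1.07 -0.46]
[ 0.52376373 -0.1758518   0.17650342] [ 0.2  0.5 -0.8] 17.6
```

View pics/w3.png

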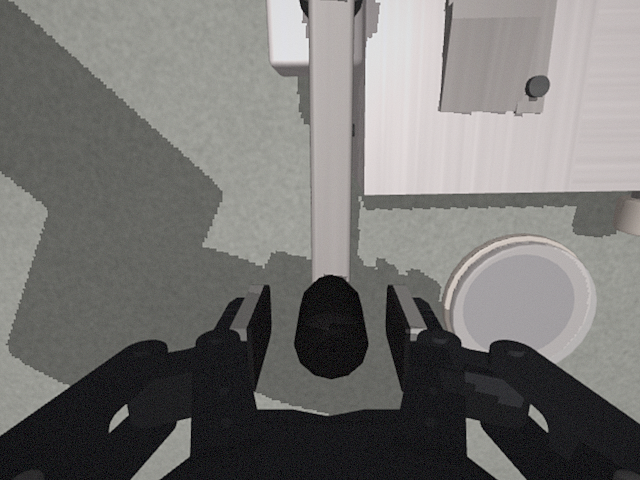

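The knob at (332,325) is centred between the pads at 262 and 402, and the lever is straight. The visible keeper edge puts home near θ≈1.50. I'll swing with force feedback.

```bash
python3 - <<'E'
from h import *
from rig import manip as m
lead=.088; z=.180
def go(tc,rate):
    m.servo_line(knob(tc)+Z*z,ori(yaw+tc),rate=rate)
    f=m.get_contact_force(); t=np.cos(tc)*xv+np.sin(tc)*yv
    return -f@t, f@np.cross(t,Z), f[2]
log=[]
tc=-.012
peak=0; 
while tc<1.85:
    th=tc-lead
    d,r=(.07,.08) if th<.55 else (.02,.04) if th<1.2 else (.008,.02)
    tc+=d; F=go(tc,r); th=tc-lead
    if th>.5: print(f"{th:.3f} {F[0]:.1f} {F[2]:.1f}",end=" | ")
    if th>1.1: peak=max(peak,F[0])
    log.append((th,*F))
    if F[0]>20 or abs(F[2])>15: print("LIMIT");break
    if th>1.3 and F[0]>10 and min(l[1] for l in log if l[0]>1.2)<4.5: print("STOP RISE");break
print("\n",m.get_position(),m.get_contact_force().round(1),m.get_time())
E
```

```text
0.530 -0.3 0.1 | 0.600 -0.8 0.2 | 0.620 0.3 0.0 | 0.640 0.1 0.5 | 0.660 -0.0 0.2 | 0.680 0.1 0.4 | 0.700 0.0 0.2 | 0.720 0.6 -0.1 | 0.740 -0.0 -0.6 | 0.760 0.8 0.2 | 0.780 0.5 -0.2 | 0.800 -0.4 -0.5 | 0.820 0.5 0.0 | 0.840 1.4 1.5 | 0.860 2.3 1.1 | 0.880 2.1 1.8 | 0.900 2.0 1.1 | 0.920 1.7 0.7 | 0.940 0.7 0.5 | 0.960 3.3 2.0 | 0.980 2.4 1.2 | 1.000 2.2 0.8 | 1.020 2.5 2.4 | 1.040 1.6 1.2 | 1.060 3.1 3.2 | 1.080 2.1 0.7 | 1.100 4.0 2.8 | 1.120 4.1 3.9 | 1.140 2.6 1.8 | 1.160 2.8 3.2 | 1.180 4.2 4.0 | 1.200 4.7 3.9 | 1.208 7.8 5.1 | 1.216 7.7 5.0 | 1.224 9.9 6.0 | 1.232 9.9 6.1 | 1.240 10.2 7.2 | 1.248 10.1 7.5 | 1.256 10.1 6.5 | 1.264 8.5 7.1 | 1.272 8.5 6.6 | 1.280 7.5 6.8 | 1.288 10.3 6.5 | 1.296 11.3 7.6 | 1.304 10.2 8.1 | 1.312 10.2 8.7 | 1.320 9.5 8.0 | 1.328 9.0 6.9 | 1.336 8.5 7.9 | 1.344 11.2 7.2 | 1.352 10.2 7.9 | 1.360 7.0 6.5 | 1.368 8.8 7.5 | 1.376 6.0 4.6 | 1.384 5.5 4.2 | 1.392 4.2 3.4 | 1.400 4.1 3.2 | 1.408 4.1 2.7 | 1.416 3.9 2.9 | 1.424 4.1 2.3 | 1.432 2.4 1.3 | 1.440 4.3 1.3 | 1.448 4.7 2.1 | 1.456 1.4 -0.2 | 1.464 1.0 -0.0 | 1.472 0.0 0.2 | 1.480 0.1 -0.8 | 1.488 0.4 0.0 | 1.496 -0.8 -1.0 | 1.504 -0.2 -0.4 | 1.512 0.4 -0.3 | 1.520 2.4 -0.9 | 1.528 4.4 0.1 | 1.536 4.2 -0.0 | 1.544 3.8 -0.1 | 1.552 3.8 0.0 | 1.560 4.3 -0.2 | 1.568 6.5 -0.1 | 1.576 9.0 0.5 | 1.584 12.5 0.0 | STOP RISE

 [ 0.63083712 -0.02470002  0.18006588] [  0.6 -12.7   0. ] 39.7417
```

This is the expected signature: a ramp at about 10 N, a fall at the crest, a drop at 1.456, and a steep rise at the stop. I'll back off, lift out and look.

```bash
python3 - <<'E'
from h import *
from rig import manip as m
tc=1.584+.088-.07
m.servo_line(knob(tc)+Z*.18,ori(yaw+tc),rate=.04); print(m.get_contact_force().round(1))
m.servo_line(knob(tc)+Z*.30,ori(yaw+tc),rate=.1)
p=knob(tc)-.22*xv-.1*yv; m.servo_line(p+Z*.33,ori(yaw+tc),rate=.2); print(m.get_contact_force().round(1),m.get_time())
for n,(a,b,s) in {"top":(140,240,3),"scene":(150,220,3.5)}.items():
    c=m.camera(n); cv2.imwrite(f"pics/{n}4.png",cv2.resize(c["image"][a:a+190,b:b+220,::-1],None,fx=s*.9,fy=s*.9,interpolation=cv2.INTER_CUBIC))
    if n=="top":
        im=c["image"]; pickle.dump(c,open("t4.pkl","wb"))
E
```

```text
[-0.4  0.7 -0.7]
[-0.1  0.5  0.3] 42.825
```

View pics/top4.png

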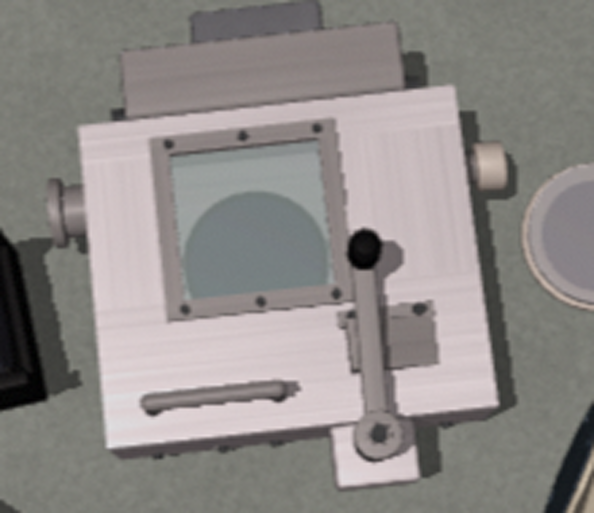

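View pics/scene4.png

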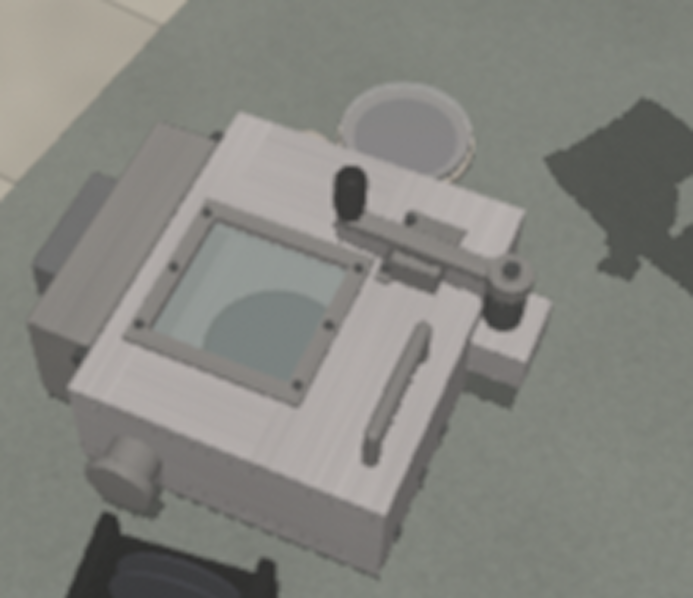

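The lid lies flat on the rim. The lever runs from the hub at (380,435) to the knob at (365,248), against the keeper's stop at (350,335), and the robot is clear. I'm handing in.

```bash
python3 -c "
from rig import manip as m
print(m.sign_off())"
```

```text
the job is handed in; nothing more can be done
None
```

The lid is down on its seal, the clamp rode over the crest and dropped into the notch with at most about 13 N at the knob, the arm is clear of everything, and I handed the job in at about 43 s.

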